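# Release and slide out the filter drawer of a wiping station with the pin tool

## Task

The filter of the downdraft wiping station is due for a change: take the pin tool from its blue stand, press the red release button down inside its well on the drawer's ledge and, keeping it held down, push the drawer out toward you with the pin until it meets its end stop. Then put the pin tool back upright, fully home in its stand, and leave the drawer out. The plastic latch is delicate: never load the drawer or station with more than about 18 N, feel for the stops, and do not disturb the metal cases or the bottle.

Things in the scene. Friction and masses are not known exactly. Their poses are not given: they have to be found in the camera images.
- station: Low grey downdraft wiping station fixed to the bench, 230 (x) x 250 (y) x 80 mm high, with a slotted aluminium top. Origin at the centre of its underside; its -x axis points out of the drawer side (roughly toward the robot) and is the direction in which the drawer comes out.
- drawer (a joint): Filter drawer: how far it is out, 0 m shut (at the start) to 0.060 m at its end stop. It slides along the station's -x with 2 N of drag (4 N with the button pressed) and stays where left. A two-step catch holds it: unless the red button is held down it is stopped after 1 mm and again at about 37 mm; beyond 49 mm it is free.
- well (a point): Centre of the mouth of the round vertical well in the drawer's grey ledge (54 mm deep in x, 200 wide, standing out of the station's drawer side), level with its top 62 mm over the bench, ringed in yellow: 12 mm bore, 2 mm chamfer, room for a pin to 24 mm deep. It moves with the drawer and has the station's axes. The red button is at its bottom.
- button (a point): Centre of the face of the red spring button (9.6 mm wide) in the well, 6 mm below the mouth at rest. Starts to give at 2 N, rising 0.3 N per mm. The catch lets go after 3 to 12 mm of press, different from unit to unit and hidden; 1.5 mm deeper is a hard stop, met by feel. The catch strip is bent: as the drawer travels both depths drift evenly, by up to 4 mm up or down at the end.
- pin_tool: Pin tool, 110 mm long, 60 g: origin at the tip of the pin, z axis along the tool up to the handle. Polished, slippery steel pin 6 mm wide with a round end from 0 to 47 mm, black collar 26 mm wide at 47 to 51 mm, orange round handle 18 mm wide from 51 to 110 mm. It starts upright in the stand, collar resting on the stand's top, tip 5 mm over the bench.
- stand: Heavy blue block, 64 x 64 x 52 mm high, fixed to the bench, that holds the pin tool. Origin at the centre of its underside.
- stand_hole0 (a point): Centre of the mouth of the stand's vertical hole (11 mm bore, 2 mm chamfer, 49 mm deep) in the middle of its top, 52 mm over the bench.
- case_a: Brass pocket case, loose, 57 x 38 x 13 mm, lying on the station's slotted top; origin at the centre of its underside. To be left alone.
- case_b: Steel pocket case, loose, 57 x 38 x 13 mm, lying on the station's slotted top; origin at the centre of its underside. To be left alone.
- case_c: Brass pocket case, loose, 57 x 38 x 13 mm, lying on the bench at the left; origin at the centre of its underside. To be left alone.
- bottle: Clear dispenser bottle with a white cap, loose, 52 mm wide, 130 mm high, upright on the bench; origin at the centre of its underside. To be left alone.

How it is judged:
By the outcome, as a careful person would: the job done as asked, in the order asked, and still so for the second after the job is handed in, with the robot touching nothing.
It also fails if it takes over 72 s, if anything falls off the work surface, if the arm or the gripper's body presses on something with over 40 N, if the wrist force passes 120 N, or if a joint passes its speed limit or range.

## Robot

A 6-joint arm with a two-finger parallel gripper is mounted at the origin on the work surface. World frame = base frame: x ahead of the robot, y to its left, z up, the work surface at z = 0. Lengths are in m, angles in rad, forces in N, time in s.
With the tool pointing down it reaches from about 0.35 to 1 m from the base axis. Payload 7.1 kg.
Tool frame: the origin (TCP) lies on the centre line of the jaws, within the pads' length; the fingertips stand 19 mm ahead of it and the grasp point (between the pads) is the TCP (tips_ahead is the z of the fingertips in the tool frame, in m); z points along the fingers, y is the line along which they close (so a half turn about z gives the same grasp; the last joint's range is limited). The gripper opens to 85 mm and grips with 20 to 120 N. Pads are 22 mm wide; open, the fingers measure 114 mm over their backs; the gripper's body (76 mm by 85 mm) begins 54 mm behind the grasp point. The pads swing forward as they close: fully open they stand 13 mm farther back than shut.
Start: joints at [1.087, 0.423, 1.63, -0, 1.089, -0.019], TCP at [0.28, 0.559, 0.25] pointing down, gripper open.
Joint ranges: [-3, 3], [-0.9, 2.11], [0.09, 2.58], [-1.31, 4.45], [0.11, 2.69], [-2.54, 2.54]. Speed limits (rad/s): [2.39, 2.39, 3.01, 3.14, 3.14, 3.14].

## Interface

Orientations are given as [roll, pitch, yaw] about the fixed x, y, z axes, in that order (R = Rz(yaw) Ry(pitch) Rx(roll)).
In Python, from station import sense, grab_frame, camera_model, hand_in, tips_ahead gives the robot as it stands. The module is installed in compiled form; this text tells all that it offers.
- The arm moves only by the tool carry_out, never from a script. Its argument "plan" is a list of rows, each a list of 4 numbers: the shift along the tool's x, y, z in m, then the turn about the tool's z in rad. A call has 1 to 20 rows; each row is the pose to reach, as a shift and turn from the pose commanded when the call began, along the tool's axes at that moment; what a row does not reach only later rows make up. A row lasts 1/8 s, in which the tool goes at most 62.5 mm and 10.7 degrees, less where a joint would pass 70% of its speed; a pose out of reach is approached as far as the arm can. A call with a gripper value outside its range is refused whole. "hand" is the gripper's target within -1 to 1 (fully open at 1, half-way at 0, shut at -1), set as the call begins (left out, the last holds). The fingers move at their own pace and stop on an object; the grip force is fixed at half the most. Time passes only in rows, so rows that repeat a pose let the fingers close. It gives the time, the measured TCP pose, the force, the opening and the grip force at its end, in the units of the state.
- sense(): the state, without advancing time (a new reading comes with each control period).
- grab_frame(name): name is "side" or "top" or "wrist"; returns (picture, depth): 384x512x3 uint8, red, green, blue; 384x512 float32, m along the optical axis (not along the pixel's ray), 0 where there is no reading.
- camera_model(name): a dict with "camera_matrix" (3x3 intrinsics, pixels), "k1" (the pictures are not rectified: a ray, as slopes to the right and down, at radius r is drawn at 1 + k1 r^2 times it, then the intrinsics apply), "pose" (4x4, takes a point from camera to world coordinates); the wrist camera has in their place "tool_from_camera" (4x4, takes a point from camera to tool coordinates, whose origin is the TCP and whose axes are the flange's). Camera axes: x right, y down, z forward; pixel columns grow to the right and rows downward; lengths in m; the calibration is good to about 2 mm. A picture is of the moment at which its call begins: read the wrist's pose just before it. camera_model takes no time and is no camera call.
- hand_in(): hands the job in; it is judged then, once.
The state is a dict: "time": time; "q": joint angles; "qvel": joint speeds; "joint_torque": joint torques, N m; "tcp_pos": TCP position; "tool_rot": TCP orientation; "wrist_force": force on the tool from outside, world axes, zero at the start; "torque": the same for the moment, N m; "grip_width": finger opening in m; "grip_force": force on a finger pad.
Only numpy, scipy, OpenCV 4.12 (cv2) and the standard library are available. Lean on these libraries where they do the work, as an engineer would, in place of code of your own. Each camera call takes 0.05 s, during which the arm holds its last target. There are 200 camera calls.

## Working session

There is one attempt and no reset: what is moved stays moved. The work goes in short steps, Python scripts to look and compute and a tool call to move; the robot and the scene stay as the last step left them, time stands still between calls to the robot, and variables do not carry over. Pictures are saved under pics/ and viewed, at most 10 in all, crops included, and the job is handed in when it is done.

Besides the shell and the picture viewer there is one more tool, called after "Call:" as name(argument=value, ...), one argument or row to a line, values as JSON. carry_out: Moves the arm, as the interface text tells. Its arguments: {"type":"object","properties":{"plan":{"type":"array"},"hand":{"type":"number"}},"required":["plan"]}

```bash
mkdir -p pics; cat > h.py <<'E'
import numpy as np,cv2
from station import *
def save(n,f):
    p,d=grab_frame(n); cv2.imwrite(f'pics/{f}.png',p[:,:,::-1]); np.save(f'pics/{f}.npy',d); return p,d
def ray(n,u,v):
    m=camera_model(n);K=np.array(m['camera_matrix']);k=m['k1']
    x=(np.array([u,v])-K[:2,2])/[K[0,0],K[1,1]]; s=x.copy()
    for _ in range(20): s=x/(1+k*(s@s))
    return np.array([*s,1])
def campose(n,T=None):
    m=camera_model(n)
    return np.array(m['pose']) if 'pose' in m else T@np.array(m['tool_from_camera'])
def toolT():
    from scipy.spatial.transform import Rotation as R
    s=sense();T=np.eye(4);r=np.array(s['tool_rot']);T[:3,:3]=r if r.shape==(3,3) else R.from_euler('xyz',r).as_matrix();T[:3,3]=s['tcp_pos'];return T
def atz(n,u,v,z,T=None):
    P=campose(n,T);d=P[:3,:3]@ray(n,u,v);return P[:3,3]+d*(z-P[2,3])/d[2]
def atd(n,u,v,D,T=None):
    P=campose(n,T);return P[:3,3]+P[:3,:3]@ray(n,u,v)*D[int(v),int(u)]
E
python3 - <<'E'
from h import *
print(sense(),tips_ahead)
a,_=save('top','top');b,_=save('side','side')
for n in('top','side'):print(camera_model(n))
print(camera_model('wrist'))
E
```

```text
{'time': 0.0, 'q': array([ 1.08700368e+00,  4.23842180e-01,  1.63073200e+00, -1.00795789e-06,
        1.08859087e+00, -1.90419454e-02]), 'qvel': array([ 0.00062365, -0.00052601, -0.00047254,  0.00012345, -0.00100174,
        0.0016241 ]), 'joint_torque': array([-6.31291141e-05, -5.57387853e+01, -2.81741023e+01,  1.54872987e-04,
        7.21846445e-03,  2.01497204e-05]), 'tcp_pos': array([0.27987498, 0.55823095, 0.24952833]), 'tool_rot': array([-3.14002053e+00, -2.90474007e-05,  2.67684240e+00]), 'wrist_force': array([-0.44170696,  0.26389449,  0.05062783]), 'torque': array([-0.03120253,  0.01628382,  0.00515092]), 'grip_force': 0.0, 'grip_width': 0.08500883316826405} 0.019
{'camera_matrix': array([[349.57998309,   0.        , 259.97571524],
       [  0.        , 349.57998309, 200.44060043],
       [  0.        ,   0.        ,   1.        ]]), 'k1': -0.10493448621088114, 'pose': array([[ 0.02112211, -0.99399541,  0.10736375,  0.50568029],
       [-0.99943773, -0.02378983, -0.02362755,  0.0536296 ],
       [ 0.02603985, -0.10680432, -0.99393901,  0.94695086],
       [ 0.        ,  0.  
[... 353 characters left out ...]
-0.44365859],
       [ 0.00703105, -0.68961888, -0.72413836,  0.79060971],
       [ 0.        ,  0.        ,  0.        ,  1.        ]])}
{'camera_matrix': array([[313.17227258,   0.        , 258.78103607],
       [  0.        , 313.17227258, 191.77045567],
       [  0.        ,   0.        ,   1.        ]]), 'k1': -0.00624170519684294, 'tool_from_camera': array([[ 1.65055090e-04, -9.51805320e-01, -3.06702796e-01,
         7.81650715e-02],
       [ 9.99999975e-01,  1.10154770e-04,  1.96311188e-04,
         6.91300204e-04],
       [-1.53065257e-04, -3.06702821e-01,  9.51805314e-01,
        -1.24227943e-01],
       [ 0.00000000e+00,  0.00000000e+00,  0.00000000e+00,
         1.00000000e+00]])}
```

View pics/top.png

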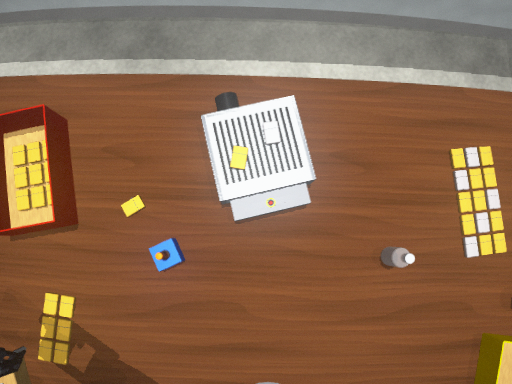

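View pics/side.png

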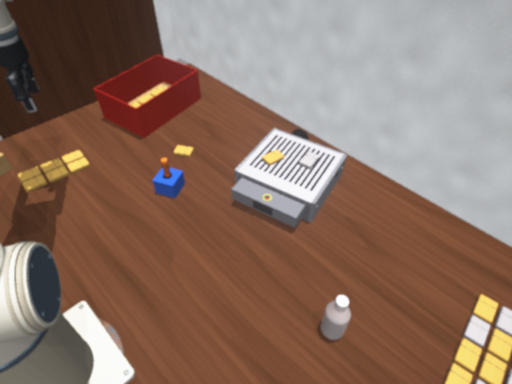

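```bash
python3 - <<'E'
from h import *
T=np.load('pics/top.npy');S=np.load('pics/side.npy')
for n,u,v,z in [('top',161,255,.115),('top',271,202,.062),('top',234,219,.062),('top',310,203,.062),('top',203,115,.08),('top',294,97,.08),('top',315,178,.08),('top',220,198,.08),('side',164,160,.115),('side',267,197,.062),('top',132,206,.013),('top',409,258,.13)]:
    print(n,u,v,atz(n,u,v,z).round(4), atd(n,u,v,T if n=='top' else S).round(4))
for f,x,y in(('top',220,170),('top',110,200)):
    pass
p=cv2.imread('pics/top.png');c=cv2.resize(p[170:280,110:330],None,fx=3.6,fy=3.6,interpolation=cv2.INTER_CUBIC);cv2.imwrite('pics/c1.png',c)
E
```

```text
top 161 255 [0.4603 0.2651 0.115 ] [0.4603 0.2648 0.1159]
top 271 202 [0.5979 0.0044 0.062 ] [0.5989 0.0039 0.0533]
top 234 219 [0.5525 0.0973 0.062 ] [0.5526 0.0974 0.0602]
top 310 203 [ 0.5977 -0.0956  0.062 ] [ 0.604  -0.1057  0.002 ]
top 203 115 [0.8171 0.1844 0.08  ] [0.8168 0.1843 0.0807]
top 294 97 [ 0.8731 -0.0501  0.08  ] [ 0.8739 -0.0503  0.0782]
top 315 178 [ 0.6598 -0.105   0.08  ] [ 0.6599 -0.1052  0.0793]
top 220 198 [0.6031 0.1328 0.08  ] [0.6029 0.1327 0.0815]
side 164 160 [0.4561 0.2678 0.115 ] [0.4553 0.2661 0.1166]
side 267 197 [0.597  0.0052 0.062 ] [0.6016 0.0094 0.0552]
top 132 206 [0.5832 0.3762 0.013 ] [0.5832 0.3761 0.0134]
top 409 258 [ 0.4641 -0.325   0.13  ] [ 0.4639 -0.3267  0.1263]
```

View pics/c1.png

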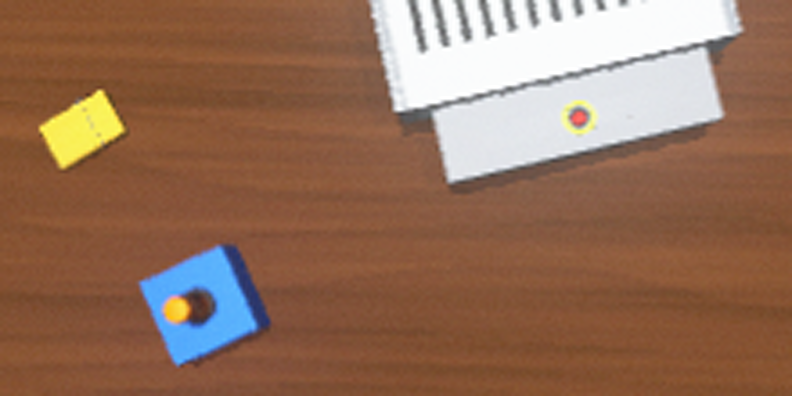

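Call:
carry_out(
  plan=[
    [-0.02,-0.013,0.003,0.06],
    [-0.06,-0.038,0.01,0.18],
    [-0.11,-0.068,0.02,0.35],
    [-0.16,-0.1,0.03,0.52],
    [-0.21,-0.13,0.04,0.68],
    [-0.25,-0.155,0.045,0.8],
    [-0.28,-0.173,0.05,0.86],
    [-0.291,-0.181,0.05,0.873],
    [-0.291,-0.181,0.05,0.873],
    [-0.291,-0.181,0.05,0.873],
  ],
  hand=0.0,
)

```text
time: 1.35
tcp_pos: [0.4587, 0.267, 0.2005]
tool_rot: [3.141, -0.0, 1.805]
wrist_force: [-0.2, -0.3, -0.4]
grip_width: 0.0429
grip_force: 0.0
```

```bash
python3 - <<'E'
from h import *
T=toolT();np.save('pics/T1.npy',T);save('wrist','w1');s=sense();print(s)
m=camera_model('wrist')
E
```

```text
{'time': 1.4, 'q': array([5.05110242e-01, 3.53226774e-01, 1.87672319e+00, 2.26852664e-04,
       9.11366475e-01, 2.70686518e-01]), 'qvel': array([ 0.00584752,  0.00205955, -0.00232205, -0.00147402,  0.00053862,
       -0.00128704]), 'joint_torque': array([-5.25681116e-01, -4.72332215e+01, -2.40060353e+01, -1.68552948e-02,
        3.57209494e-03,  2.39552806e-03]), 'tcp_pos': array([0.45866441, 0.26727736, 0.20049436]), 'tool_rot': array([ 3.14137446e+00, -2.46655284e-04,  1.80508112e+00]), 'wrist_force': array([-0.27704493, -0.48594018, -0.28066796]), 'torque': array([-0.04401034, -0.01236118, -0.0220736 ]), 'grip_force': 0.0, 'grip_width': 0.04289722639807596}
```

View pics/w1.png

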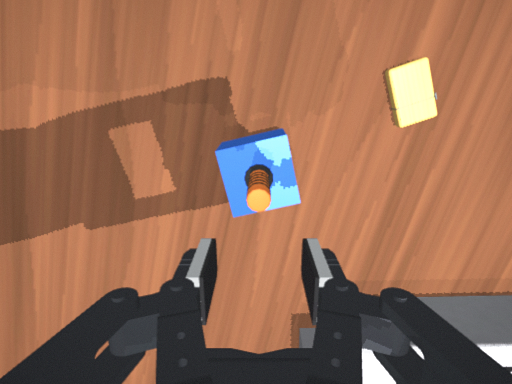

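```bash
python3 - <<'E'
from h import *
T=np.load('pics/T1.npy')
print(atz('wrist',258,201,.115,T))
c=[atz('wrist',u,v,.052,T) for u,v in((216,153),(286,136),(300,202),(234,217))];print(np.array(c).round(4),np.mean(c,0))
d=np.load('pics/w1.npy');print(atd('wrist',258,199,d,T))
E
```

```text
[0.45788672 0.2713664  0.115     ]
[[0.4167 0.2847 0.052 ]
 [0.4728 0.3133 0.052 ]
 [0.501  0.2577 0.052 ]
 [0.4447 0.2289 0.052 ]] [0.45879514 0.27114138 0.052     ]
[0.45742582 0.27331378 0.11643643]
```

Call:
carry_out(
  plan=[
    [0.001,0,0.01,0],
    [0.002,0,0.03,0],
    [0.003,0,0.055,0],
    [0.003,0,0.08,0],
    [0.003,0,0.1,0],
    [0.003,0,0.11,0],
    [0.003,0,0.112,0],
    [0.003,0,0.112,0],
  ],
)

```text
time: 2.4
tcp_pos: [0.4586, 0.2697, 0.0887]
tool_rot: [3.141, -0.0, 1.804]
wrist_force: [-0.2, 0.5, 0.2]
grip_width: 0.0427
grip_force: 0.0
```

Call:
carry_out(
  plan=[
    [0,0,0,0],
    [0,0,0,0],
    [0,0,0,0],
    [0,0,0,0],
    [0,0,0,0],
    [0,0,0,0],
  ],
  hand=-1,
)

```text
time: 3.15
tcp_pos: [0.4589, 0.2696, 0.0891]
tool_rot: [3.14, -0.0, 1.804]
wrist_force: [0.3, 0.1, 6.6]
grip_width: 0.0164
grip_force: 58.4
```

Call:
carry_out(
  plan=[
    [0,0,-0.01,0],
    [0,0,-0.03,0],
    [0,0,-0.06,0],
    [0,0,-0.085,0],
    [-0.02,0.005,-0.1,0],
    [-0.06,0.016,-0.1,0],
    [-0.11,0.028,-0.1,0],
    [-0.16,0.041,-0.1,0],
    [-0.21,0.054,-0.1,0],
    [-0.25,0.064,-0.1,0],
    [-0.28,0.072,-0.1,0],
    [-0.29,0.075,-0.1,0],
    [-0.29,0.075,-0.1,0],
    [-0.29,0.075,-0.1,0],
  ],
)

```text
time: 4.9
tcp_pos: [0.5977, 0.0055, 0.1883]
tool_rot: [-3.141, -0.0, 1.805]
wrist_force: [-0.7, 0.3, -1.1]
grip_width: 0.0169
grip_force: 58.5
```

```bash
python3 - <<'E'
from h import *
T=toolT();np.save('pics/T2.npy',T);p,d=save('wrist','w2');s=sense();print(s['tcp_pos'],s['wrist_force'],s['torque'],s['grip_width'])
cv2.imwrite('pics/c2.png',cv2.resize(p[100:250,160:360,::-1],None,fx=4,fy=4,interpolation=cv2.INTER_CUBIC))
E
```

```text
[0.5977736  0.00557485 0.18834584] [ 0.49582131  0.51154505 -0.89373818] [-0.01548168  0.01302773 -0.01780809] 0.01628133346403711
```

View pics/c2.png

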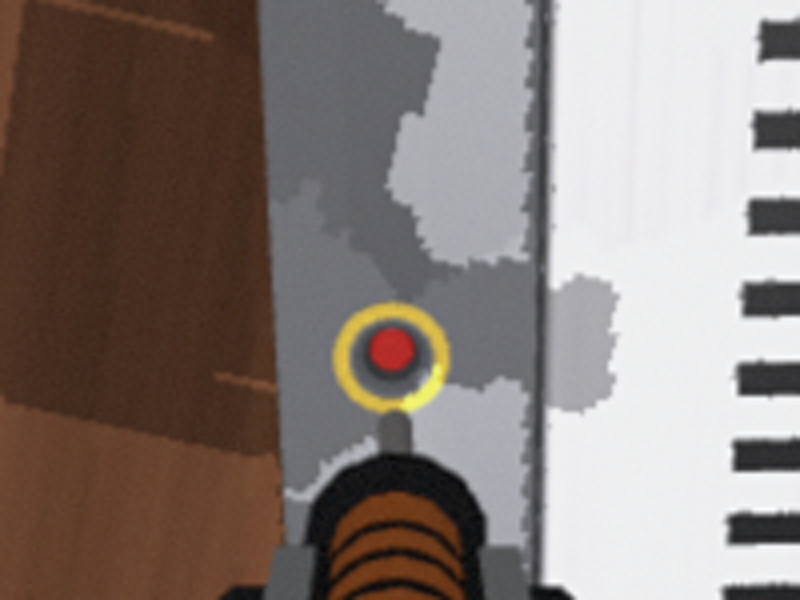

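```bash
python3 - <<'E'
from h import *
T=np.load('pics/T2.npy');I=np.linalg.inv(T)
w=atz('wrist',257.75,189.5,.062,T);b=atz('wrist',160+391/4,100+350/4,.056,T)
t=atz('wrist',258.7,206,T[2,3]-.084+.003,T)
for q in(w,b,t):print(q,(I@[*q,1])[:3])
E
```

```text
[0.59750625 0.00565217 0.062     ] [ 1.58692227e-04 -7.54508807e-05  1.26289714e-01]
[0.59751084 0.00556768 0.056     ] [ 7.29382726e-05 -8.68918144e-05  1.32289687e-01]
[0.5977772  0.00787684 0.10728957] [0.00227893 0.00067577 0.08100056]
```

Call:
carry_out(
  plan=[
    [-0.001,-0.0005,0.006,0],
    [-0.002,-0.001,0.018,0],
    [-0.002,-0.001,0.03,0],
    [-0.002,-0.001,0.037,0],
    [-0.002,-0.001,0.038,0],
    [-0.002,-0.001,0.038,0],
  ],
)

```text
time: 5.7
tcp_pos: [0.598, 0.0023, 0.1503]
tool_rot: [3.142, 0.0, 1.804]
wrist_force: [0.3, 0.1, -0.2]
grip_width: 0.0163
grip_force: 58.5
```

```bash
python3 - <<'E'
from h import *
T=toolT();np.save('pics/T3.npy',T);p,d=save('wrist','w3');s=sense();print(s['tcp_pos'],s['wrist_force'],s['torque'],s['grip_width'])
cv2.imwrite('pics/c3.png',cv2.resize(p[140:240,190:320,::-1],None,fx=6,fy=6,interpolation=cv2.INTER_CUBIC))
E
```

```text
[0.5980964  0.00230999 0.15056108] [-0.05330386  0.12695484 -0.83217689] [-0.0334311   0.00167674 -0.04581262] 0.01686440207627868
```

View pics/c3.png

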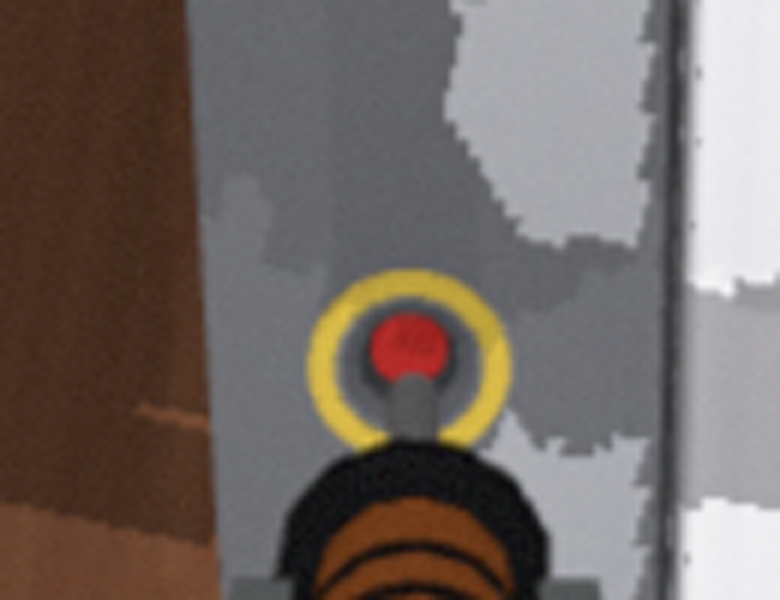

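```bash
python3 - <<'E'
from h import *
T=np.load('pics/T3.npy');I=np.linalg.inv(T)
w=atz('wrist',190+410/6,200.1,.062,T)
b=atz('wrist',190+410/6,140+346/6,.056,T)
for dz in(.084,.082,.086):
  t=atz('wrist',258.8,205.5,T[2,3]-dz+.003,T);print('tip',t,(I@[*t,1])[:3])
for q in(w,b):print(q,(I@[*q,1])[:3])
E
```

```text
tip [0.59809292 0.00509097 0.0693241 ] [0.00265203 0.00074581 0.08100001]
tip [0.59791906 0.00581148 0.0713241 ] [0.00339319 0.00074307 0.079     ]
tip [0.59826678 0.00437047 0.0673241 ] [0.00191086 0.00074854 0.08300002]
[0.59744725 0.0064003  0.062     ] [0.00407511 0.00041949 0.08832408]
[0.59749419 0.00620035 0.056     ] [0.00386978 0.00041871 0.09432408]
```

Call:
carry_out(
  plan=[
    [0.0013,-0.0003,0.001,0],
    [0.0013,-0.0003,0.003,0],
    [0.0013,-0.0003,0.006,0],
    [0.0013,-0.0003,0.008,0],
    [0.0013,-0.0003,0.009,0],
    [0.0013,-0.0003,0.009,0],
    [0.0013,-0.0003,0.009,0],
  ],
)

```text
time: 6.62
tcp_pos: [0.5973, 0.0036, 0.1414]
tool_rot: [3.142, 0.0, 1.804]
wrist_force: [-0.4, 0.4, -0.6]
grip_width: 0.0168
grip_force: 58.5
```

Call:
carry_out(
  plan=[
    [0,0,0.001,0],
    [0,0,0.002,0],
    [0,0,0.003,0],
    [0,0,0.003,0],
  ],
)

```text
time: 7.12
tcp_pos: [0.5974, 0.0035, 0.1384]
tool_rot: [3.141, 0.0, 1.804]
wrist_force: [0.1, 0.0, 1.8]
grip_width: 0.0163
grip_force: 58.5
```

Call:
carry_out(
  plan=[
    [0,0,0.0005,0],
    [0,0,0.001,0],
    [0,0,0.0015,0],
    [0,0,0.0015,0],
  ],
)

```text
time: 7.62
tcp_pos: [0.5973, 0.0036, 0.1368]
tool_rot: [3.141, 0.0, 1.804]
wrist_force: [-0.6, -0.4, 2.1]
grip_width: 0.0169
grip_force: 58.5
```

Call:
carry_out(
  plan=[
    [0,0,0.0005,0],
    [0,0,0.001,0],
    [0,0,0.001,0],
  ],
)

```text
time: 8.0
tcp_pos: [0.5973, 0.0035, 0.1358]
tool_rot: [3.141, 0.0, 1.804]
wrist_force: [0.0, -0.2, 2.8]
grip_width: 0.0163
grip_force: 58.5
```

Call:
carry_out(
  plan=[
    [0,0,0.0005,0],
    [0,0,0.001,0],
    [0,0,0.001,0],
  ],
)

```text
time: 8.38
tcp_pos: [0.5973, 0.0035, 0.1348]
tool_rot: [3.141, 0.0, 1.804]
wrist_force: [-0.2, 0.2, 2.7]
grip_width: 0.0166
grip_force: 58.5
```

Call:
carry_out(
  plan=[
    [0,0,0.0005,0],
    [0,0,0.0007,0],
    [0,0,0.0007,0],
  ],
)

```text
time: 8.75
tcp_pos: [0.5973, 0.0035, 0.1341]
tool_rot: [3.141, 0.0, 1.804]
wrist_force: [0.5, 0.1, 3.3]
grip_width: 0.0166
grip_force: 58.5
```

Call:
carry_out(
  plan=[
    [0,0,0.0005,0],
    [0,0,0.0007,0],
    [0,0,0.0007,0],
  ],
)

```text
time: 9.12
tcp_pos: [0.5973, 0.0036, 0.1334]
tool_rot: [3.141, 0.0, 1.804]
wrist_force: [1.8, 0.7, 3.1]
grip_width: 0.0169
grip_force: 58.5
```

Call:
carry_out(
  plan=[
    [0,0,0.0005,0],
    [0,0,0.0007,0],
    [0,0,0.0007,0],
  ],
)

```text
time: 9.5
tcp_pos: [0.5973, 0.0035, 0.1329]
tool_rot: [3.141, 0.0, 1.804]
wrist_force: [0.5, 1.5, 5.0]
grip_width: 0.017
grip_force: 58.5
```

Call:
carry_out(
  plan=[
    [0,0,0.0005,0],
    [0,0,0.0007,0],
    [0,0,0.0007,0],
  ],
)

```text
time: 9.88
tcp_pos: [0.5974, 0.0035, 0.1325]
tool_rot: [3.141, 0.0, 1.804]
wrist_force: [-1.4, -1.1, 8.1]
grip_width: 0.0165
grip_force: 58.8
```

Call:
carry_out(
  plan=[
    [0,-0.001,0,0],
    [0,-0.002,0,0],
    [0,-0.003,0,0],
    [0,-0.004,0,0],
    [0,-0.005,0,0],
    [0,-0.005,0,0],
  ],
)

```text
time: 10.62
tcp_pos: [0.5936, 0.0025, 0.1328]
tool_rot: [3.139, 0.001, 1.804]
wrist_force: [2.4, 0.3, 5.0]
grip_width: 0.0166
grip_force: 58.6
```

Call:
carry_out(
  plan=[
    [0,-0.001,0.0001,0],
    [0,-0.002,0.0002,0],
    [0,-0.003,0.0003,0],
    [0,-0.003,0.0003,0],
  ],
)

```text
time: 11.12
tcp_pos: [0.5913, 0.0019, 0.1328]
tool_rot: [3.137, 0.001, 1.804]
wrist_force: [3.4, 0.7, 6.6]
grip_width: 0.0169
grip_force: 58.7
```

Call:
carry_out(
  plan=[
    [0,-0.001,0,0],
    [0,-0.002,0,0],
    [0,-0.003,0,0],
    [0,-0.004,0,0],
    [0,-0.004,0,0],
  ],
)

```text
time: 11.75
tcp_pos: [0.5876, 0.0009, 0.1328]
tool_rot: [3.137, 0.001, 1.804]
wrist_force: [3.3, 1.4, 6.9]
grip_width: 0.0166
grip_force: 58.7
```

Call:
carry_out(
  plan=[
    [0,-0.001,0,0],
    [0,-0.002,0,0],
    [0,-0.003,0,0],
    [0,-0.004,0,0],
    [0,-0.005,0,0],
    [0,-0.006,0,0],
    [0,-0.006,0,0],
  ],
)

```text
time: 12.62
tcp_pos: [0.582, -0.0005, 0.1329]
tool_rot: [3.136, 0.001, 1.804]
wrist_force: [4.3, 0.9, 6.3]
grip_width: 0.0165
grip_force: 58.7
```

Call:
carry_out(
  plan=[
    [0,-0.001,0,0],
    [0,-0.002,0.0001,0],
    [0,-0.003,0.0001,0],
    [0,-0.004,0.0002,0],
    [0,-0.005,0.0002,0],
    [0,-0.006,0.0002,0],
    [0,-0.006,0.0002,0],
  ],
)

```text
time: 13.5
tcp_pos: [0.5767, -0.0018, 0.133]
tool_rot: [3.135, 0.001, 1.804]
wrist_force: [5.2, 0.6, 6.8]
grip_width: 0.0167
grip_force: 58.9
```

Call:
carry_out(
  plan=[
    [0,-0.001,0,0],
    [0,-0.002,0,0],
    [0,-0.003,0,0],
    [0,-0.004,0,0],
    [0,-0.005,0,0],
    [0,-0.006,0,0],
    [0,-0.006,0,0],
  ],
)

```text
time: 14.38
tcp_pos: [0.5712, -0.0033, 0.1332]
tool_rot: [3.134, 0.002, 1.804]
wrist_force: [5.2, 1.3, 7.7]
grip_width: 0.0166
grip_force: 58.9
```

Call:
carry_out(
  plan=[
    [0,-0.001,0,0],
    [0,-0.002,0,0],
    [0,-0.003,-0.0001,0],
    [0,-0.004,-0.0001,0],
    [0,-0.005,-0.0002,0],
    [0,-0.006,-0.0002,0],
    [0,-0.006,-0.0002,0],
  ],
)

```text
time: 15.25
tcp_pos: [0.5654, -0.0047, 0.1334]
tool_rot: [3.134, 0.002, 1.804]
wrist_force: [5.1, 0.4, 8.3]
grip_width: 0.0164
grip_force: 58.9
```

Call:
carry_out(
  plan=[
    [0,-0.001,0,0],
    [0,-0.002,-0.0001,0],
    [0,-0.003,-0.0002,0],
    [0,-0.004,-0.0003,0],
    [0,-0.005,-0.0003,0],
    [0,-0.006,-0.0004,0],
    [0,-0.006,-0.0004,0],
  ],
)

```text
time: 16.12
tcp_pos: [0.5595, -0.0061, 0.1337]
tool_rot: [3.135, 0.002, 1.804]
wrist_force: [5.4, 0.3, 8.0]
grip_width: 0.0165
grip_force: 58.9
```

Call:
carry_out(
  plan=[
    [0,-0.001,0,0],
    [0,-0.002,-0.0001,0],
    [0,-0.003,-0.0002,0],
    [0,-0.004,-0.0003,0],
    [0,-0.005,-0.0003,0],
    [0,-0.005,-0.0003,0],
  ],
)

```text
time: 16.88
tcp_pos: [0.5546, -0.0073, 0.134]
tool_rot: [3.135, 0.002, 1.804]
wrist_force: [4.2, 0.3, 7.3]
grip_width: 0.017
grip_force: 58.9
```

Call:
carry_out(
  plan=[
    [0,-0.001,0,0],
    [0,-0.002,-0.0001,0],
    [0,-0.003,-0.0002,0],
    [0,-0.004,-0.0003,0],
    [0,-0.004,-0.0003,0],
  ],
)

```text
time: 17.5
tcp_pos: [0.5506, -0.0083, 0.1342]
tool_rot: [3.135, 0.002, 1.804]
wrist_force: [4.8, -0.0, 7.5]
grip_width: 0.0165
grip_force: 58.9
```

Call:
carry_out(
  plan=[
    [0,-0.001,0,0],
    [0,-0.002,-0.0001,0],
    [0,-0.003,-0.0002,0],
    [0,-0.004,-0.0003,0],
    [0,-0.005,-0.0003,0],
    [0,-0.005,-0.0003,0],
  ],
)

```text
time: 18.25
tcp_pos: [0.5457, -0.0095, 0.1344]
tool_rot: [3.135, 0.002, 1.804]
wrist_force: [4.2, 0.2, 7.3]
grip_width: 0.0161
grip_force: 59.0
```

Call:
carry_out(
  plan=[
    [0,-0.001,0,0],
    [0,-0.002,-0.0001,0],
    [0,-0.003,-0.0002,0],
    [0,-0.004,-0.0003,0],
    [0,-0.005,-0.0003,0],
    [0,-0.005,-0.0003,0],
  ],
)

```text
time: 19.0
tcp_pos: [0.5408, -0.0107, 0.1347]
tool_rot: [3.135, 0.002, 1.804]
wrist_force: [4.7, -0.5, 6.6]
grip_width: 0.0169
grip_force: 58.9
```

Call:
carry_out(
  plan=[
    [0,-0.001,0,0],
    [0,-0.002,-0.0001,0],
    [0,-0.003,-0.0002,0],
    [0,-0.003,-0.0002,0],
  ],
)

```text
time: 19.5
tcp_pos: [0.5378, -0.0114, 0.1349]
tool_rot: [3.135, 0.002, 1.804]
wrist_force: [3.8, 0.6, 7.3]
grip_width: 0.0167
grip_force: 58.9
```

Call:
carry_out(
  plan=[
    [0,-0.0007,0,0],
    [0,-0.0014,0,0],
    [0,-0.0014,0,0],
  ],
)

```text
time: 19.88
tcp_pos: [0.5366, -0.0118, 0.1349]
tool_rot: [3.135, 0.002, 1.804]
wrist_force: [5.4, -0.9, 6.1]
grip_width: 0.0167
grip_force: 58.9
```

Call:
carry_out(
  plan=[
    [0,-0.0007,0,0],
    [0,-0.0014,0,0],
    [0,-0.0014,0,0],
  ],
)

```text
time: 20.25
tcp_pos: [0.5353, -0.0121, 0.1349]
tool_rot: [3.135, 0.002, 1.804]
wrist_force: [4.7, -1.2, 7.1]
grip_width: 0.0164
grip_force: 58.9
```

Call:
carry_out(
  plan=[
    [0,-0.0005,0,0],
    [0,-0.001,0,0],
    [0,-0.001,0,0],
  ],
)

```text
time: 20.62
tcp_pos: [0.5348, -0.0122, 0.135]
tool_rot: [3.134, 0.002, 1.804]
wrist_force: [5.7, 0.7, 5.7]
grip_width: 0.0163
grip_force: 58.8
```

Call:
carry_out(
  plan=[
    [0,-0.0005,0,0],
    [0,-0.001,0,0],
    [0,-0.001,0,0],
  ],
)

```text
time: 21.0
tcp_pos: [0.5345, -0.0124, 0.1351]
tool_rot: [3.132, 0.002, 1.804]
wrist_force: [7.6, 0.3, 4.3]
grip_width: 0.0165
grip_force: 58.9
```

Call:
carry_out(
  plan=[
    [0,-0.0004,0,0],
    [0,-0.0008,0,0],
    [0,-0.0008,0,0],
  ],
)

```text
time: 21.38
tcp_pos: [0.5342, -0.0125, 0.1352]
tool_rot: [3.131, 0.002, 1.803]
wrist_force: [9.5, 1.4, 3.7]
grip_width: 0.0166
grip_force: 58.9
```

Call:
carry_out(
  plan=[
    [0,0.001,0,0],
    [0,0.002,0,0],
    [0,0.003,0,0],
    [0,0.0035,0,0],
    [0,0.0035,0,0],
  ],
)

```text
time: 22.0
tcp_pos: [0.5353, -0.012, 0.1348]
tool_rot: [3.137, 0.002, 1.804]
wrist_force: [3.4, -0.6, 9.0]
grip_width: 0.0164
grip_force: 59.3
```

Call:
carry_out(
  plan=[
    [0,0.0005,-0.0005,0],
    [0,0.001,-0.001,0],
    [0,0.0015,-0.002,0],
    [0,0.002,-0.003,0],
    [0,0.002,-0.003,0],
  ],
)

```text
time: 22.62
tcp_pos: [0.5354, -0.0113, 0.1367]
tool_rot: [3.141, 0.0, 1.804]
wrist_force: [4.3, -0.9, 1.4]
grip_width: 0.0165
grip_force: 58.8
```

```bash
python3 - <<'E'
from h import *
T=toolT();np.save('pics/T4.npy',T);p,d=save('wrist','w4')
for _ in range(3):
    s=sense();print(s['tcp_pos'],s['wrist_force'],s['torque'],s['tool_rot']);grab_frame('side')
cv2.imwrite('pics/c4.png',cv2.resize(p[120:270,170:350,::-1],None,fx=4,fy=4,interpolation=cv2.INTER_CUBIC))
E
```

```text
[ 0.53541241 -0.01129568  0.13668704] [ 3.91713914 -0.95857113  2.81204642] [-1.20936000e-01 -1.04113824e+00 -9.79041820e-04] [3.14047318e+00 3.50423578e-04 1.80380540e+00]
[ 0.53539259 -0.01127023  0.13665941] [ 4.50615685 -1.37690087  1.13663594] [-0.21994199 -1.06017994  0.00610816] [3.14053216e+00 3.20482913e-04 1.80381083e+00]
[ 0.53538386 -0.01124413  0.1366762 ] [ 3.91633022 -1.49828454  2.78223884] [-0.17919359 -1.02170873  0.02676209] [3.14050706e+00 3.11694817e-04 1.80385982e+00]
```

View pics/c4.png

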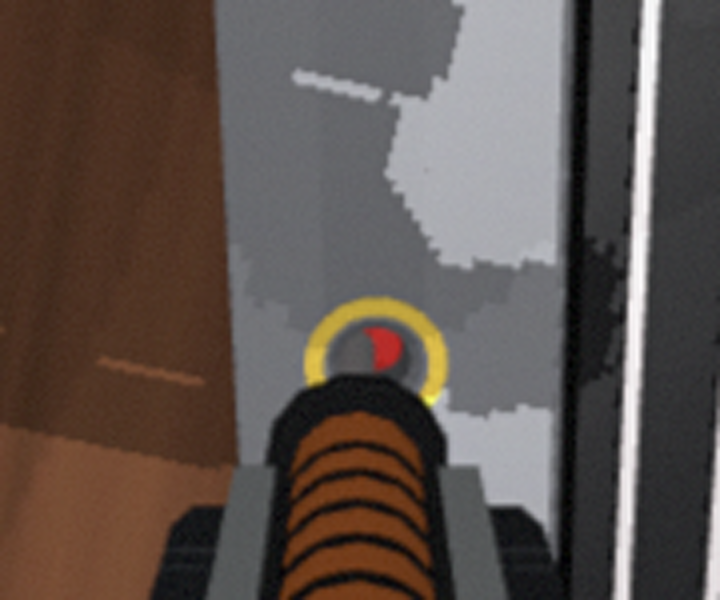

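Call:
carry_out(
  plan=[
    [0,0.0005,0,0],
    [0,0.001,0,0],
    [0,0.0015,0,0],
    [0,0.002,0,0],
    [0,0.002,0,0],
  ],
)

```text
time: 23.45
tcp_pos: [0.536, -0.0107, 0.1362]
tool_rot: [-3.14, -0.001, 1.804]
wrist_force: [-0.0, -0.9, 2.1]
grip_width: 0.0166
grip_force: 58.6
```

Call:
carry_out(
  plan=[
    [0,0.001,-0.001,0],
    [0,0.0015,-0.004,0],
    [0,0.0015,-0.01,0],
    [0,0.0015,-0.02,0],
    [0,0.0015,-0.035,0],
    [0,0.0015,-0.05,0],
    [0,0.0015,-0.055,0],
    [0,0.0015,-0.055,0],
  ],
)

```text
time: 24.45
tcp_pos: [0.5385, -0.0104, 0.1921]
tool_rot: [3.141, 0.0, 1.804]
wrist_force: [-0.5, -0.2, -0.3]
grip_width: 0.0164
grip_force: 58.6
```

```bash
python3 - <<'E'
from h import *
T=toolT();np.save('pics/T5.npy',T);p,d=save('wrist','w5')
s=sense();print(s['tcp_pos'],s['wrist_force'],s['torque'],s['tool_rot'])
a=cv2.resize(p[100:250,160:360,::-1],None,fx=4,fy=4,interpolation=cv2.INTER_CUBIC)
cv2.imwrite('pics/c5.png',a)
E
```

```text
[ 0.53817403 -0.01044601  0.19159259] [ 0.05619468 -0.21203607 -0.85915511] [ 0.0252811   0.00401245 -0.02230724] [3.14147911e+00 4.93440675e-05 1.80380751e+00]
```

View pics/c5.png

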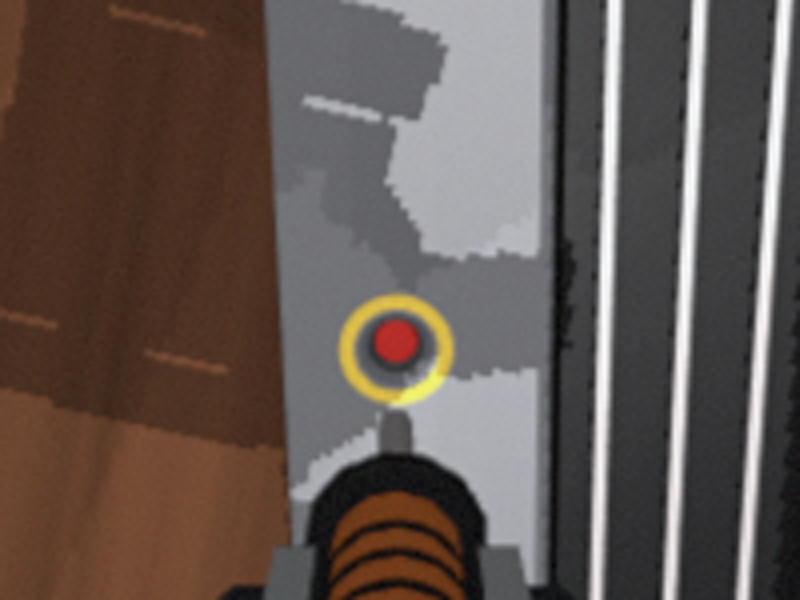

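Call:
carry_out(
  plan=[
    [0.02,-0.001,0,0],
    [0.06,-0.003,0,0],
    [0.11,-0.005,0,0],
    [0.16,-0.007,0,0],
    [0.21,-0.009,0,0],
    [0.25,-0.011,0,0],
    [0.28,-0.0125,0,0],
    [0.291,-0.0126,0,0],
    [0.291,-0.0126,0,0],
    [0.291,-0.0126,0,0],
  ],
)

```text
time: 25.75
tcp_pos: [0.4588, 0.2691, 0.1913]
tool_rot: [-3.141, 0.0, 1.803]
wrist_force: [0.9, 0.3, -0.7]
grip_width: 0.0162
grip_force: 58.6
```

```bash
python3 - <<'E'
from h import *
w=atz('wrist',259,187.25,.062,np.load('pics/T5.npy'));a=np.array([.5975,.0060,.062]);print(w,np.linalg.norm(w-a))
T=toolT();np.save('pics/T6.npy',T);p,d=save('wrist','w6')
s=sense();print(s['tcp_pos'],s['wrist_force'],s['tool_rot'])
cv2.imwrite('pics/c6.png',cv2.resize(p[90:240,160:360,::-1],None,fx=4,fy=4,interpolation=cv2.INTER_CUBIC))
E
```

```text
[ 0.53938137 -0.00930294  0.062     ] 0.06009954115222218
[0.45893239 0.26891134 0.1913841 ] [ 0.58548208  0.40019811 -0.09546632] [-3.14118044e+00  2.96230498e-04  1.80279065e+00]
```

View pics/c6.png

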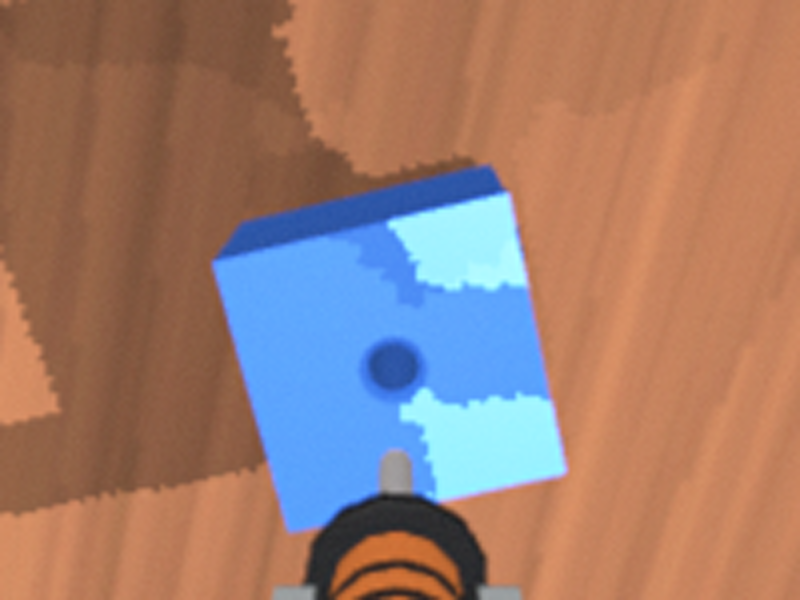

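```bash
python3 - <<'E'
from h import *
T=np.load('pics/T6.npy');I=np.linalg.inv(T)
w=atz('wrist',258.25,182.1,.052,T);t=atz('wrist',259.25,205.6,T[2,3]-.081,T)
for q in(w,t):print(q,(I@[*q,1])[:3])
E
```

```text
[0.45839438 0.27187151 0.052     ] [0.00286857 0.00033917 0.13929817]
[0.45918813 0.27178296 0.11029936] [0.0025785  0.00105907 0.08099851]
```

Call:
carry_out(
  plan=[
    [0,-0.0005,0.01,0],
    [0,-0.0005,0.025,0],
    [0,-0.0005,0.04,0],
    [0,-0.0005,0.05,0],
    [0,-0.0005,0.054,0],
    [0,-0.0005,0.057,0],
    [0,-0.0005,0.06,0],
    [0,-0.0005,0.062,0],
    [0,-0.0005,0.062,0],
  ],
)

```text
time: 26.92
tcp_pos: [0.4584, 0.2697, 0.1296]
tool_rot: [3.142, 0.0, 1.804]
wrist_force: [0.7, 0.3, -0.8]
grip_width: 0.0169
grip_force: 58.6
```

Call:
carry_out(
  plan=[
    [0,0,0.004,0],
    [0,0,0.008,0],
    [0,0,0.012,0],
    [0,0,0.014,0],
    [0,0,0.014,0],
  ],
)

```text
time: 27.55
tcp_pos: [0.4582, 0.2696, 0.1153]
tool_rot: [-3.141, 0.0, 1.804]
wrist_force: [0.9, -0.8, -0.6]
grip_width: 0.0168
grip_force: 58.6
```

Free in the hole; lower to seat.

Call:
carry_out(
  plan=[
    [0,0,0.006,0],
    [0,0,0.012,0],
    [0,0,0.018,0],
    [0,0,0.022,0],
    [0,0,0.024,0],
    [0,0,0.025,0],
    [0,0,0.025,0],
  ],
)

```text
time: 28.42
tcp_pos: [0.4584, 0.2697, 0.0906]
tool_rot: [3.141, -0.0, 1.804]
wrist_force: [0.6, 0.2, -0.9]
grip_width: 0.0164
grip_force: 58.6
```

Call:
carry_out(
  plan=[
    [0,0,0.0005,0],
    [0,0,0.001,0],
    [0,0,0.001,0],
  ],
)

```text
time: 28.8
tcp_pos: [0.4584, 0.2697, 0.0895]
tool_rot: [-3.142, -0.0, 1.804]
wrist_force: [0.1, -0.2, -1.2]
grip_width: 0.0167
grip_force: 58.6
```

Call:
carry_out(
  plan=[
    [0,0,0.0005,0],
    [0,0,0.001,0],
    [0,0,0.001,0],
  ],
)

```text
time: 29.18
tcp_pos: [0.4584, 0.2697, 0.0891]
tool_rot: [3.141, -0.0, 1.804]
wrist_force: [-1.9, -0.9, 6.6]
grip_width: 0.0166
grip_force: 59.2
```

Call:
carry_out(
  plan=[
    [0,0,0.0003,0],
    [0,0,0.0006,0],
    [0,0,0.0006,0],
  ],
)

```text
time: 29.55
tcp_pos: [0.4584, 0.2697, 0.089]
tool_rot: [3.141, -0.0, 1.804]
wrist_force: [-3.6, -2.3, 13.8]
grip_width: 0.0167
grip_force: 59.9
```

Seated. Release, and rise clear once open.

Call:
carry_out(
  plan=[
    [0,0,-0.001,0],
    [0,0,-0.001,0],
    [0,0,-0.001,0],
  ],
)

```text
time: 29.92
tcp_pos: [0.4585, 0.2698, 0.0891]
tool_rot: [3.141, -0.0, 1.804]
wrist_force: [-1.4, -0.9, 5.0]
grip_width: 0.0167
grip_force: 58.9
```

Call:
carry_out(
  plan=[
    [0,0,0,0],
    [0,0,0,0],
    [0,0,0,0],
    [0,0,0,0],
    [0,0,0,0],
    [0,0,0,0],
  ],
  hand=0.0,
)

```text
time: 30.68
tcp_pos: [0.4583, 0.2697, 0.0889]
tool_rot: [-3.142, 0.0, 1.804]
wrist_force: [-0.6, 0.1, -0.1]
grip_width: 0.0428
grip_force: 0.0
```

Call:
carry_out(
  plan=[
    [0,0,-0.005,0],
    [0,0,-0.015,0],
    [0,0,-0.04,0],
    [0,0,-0.07,0],
    [0,0,-0.1,0],
    [0,0,-0.12,0],
    [0,0,-0.13,0],
    [0,0,-0.13,0],
    [0,0,-0.13,0],
  ],
)

```text
time: 31.8
tcp_pos: [0.4579, 0.2694, 0.2182]
tool_rot: [-3.14, 0.0, 1.804]
wrist_force: [-0.4, 1.0, 0.1]
grip_width: 0.043
grip_force: 0.0
```

```bash
python3 - <<'E'
from h import *
p,_=save('side','s9');T=toolT();w,_=save('wrist','w9')
a=cv2.resize(p[110:240,130:360,::-1],(600,340));b=cv2.resize(w[80:260,140:380,::-1],(340,255))
c=np.zeros((600,600,3),np.uint8);c[:340]=a;c[340:595,:340]=b;cv2.imwrite('pics/c9.png',c)
s=sense();print(s['time'],s['wrist_force'],s['tcp_pos'])
E
```

```text
31.9 [-0.0070334  -0.06612992 -0.79020598] [0.45788773 0.26939688 0.21801608]
```

View pics/c9.png

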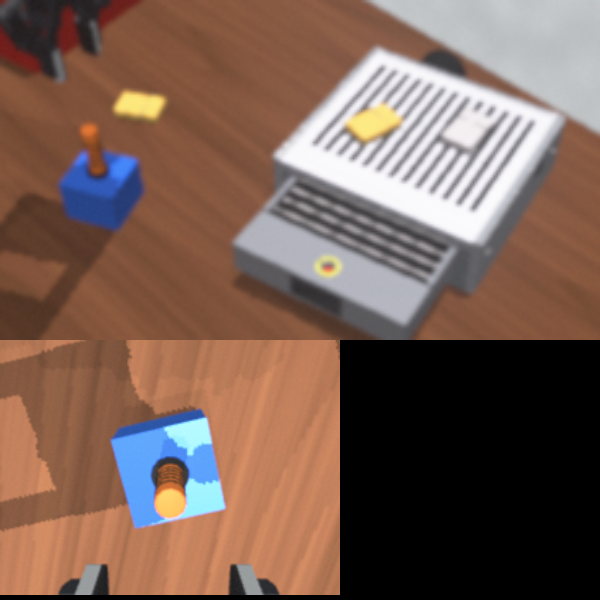

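The drawer is fully out, and the pin tool stands upright and seated in its stand. The cases on the station and the bench are where they were, and the gripper is clear.

```bash
python3 -c "
from station import hand_in
print(hand_in())"
```

```text
the job is handed in; nothing more can be done
None
```

The drawer is out at its end stop (about 60 mm by camera), the pin tool is back upright and seated in its stand, the wrist force readings never passed about 15 N, the cases and bottle were not touched, and the job is handed in after about 32 s.

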